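# Clamp the tube rack down on its mixer

### The job

Two identical block mixers stand on the lab bench; one carries a blue tube rack that is still loose under the mixer's screw clamp. Take hold of that clamp's T-handle and turn it clockwise, seen from above, until the rising resistance shows that the rack is firmly clamped where it stands, without overtightening it, then let go. Leave the T-handle of the empty mixer as it is.

Things in the scene. Friction and masses are not known exactly. Their poses are not given: they have to be found in the camera images.
- handle_grip (a point): Centre of the T-handle's bar on the loaded mixer, on the vertical screw axis, 197 mm above the bench. Dark steel bar 84 mm long, 14 wide, 18 high, level, on a 10 mm stem, 47 mm above the mixer's bridge. x runs along the bar, z up. Clockwise from above lowers the foot 8 mm per rad; the bar stays at its height and where it is left. It turns stiffly (0.25 N m): grip it with 40 N or more.
- foot: The clamp's foot under that bridge: black rubber disc 26 mm across; origin: centre of its underside. It starts 2.5 to 7 mm above the rack. It is sprung: once touching, it yields 5.5 mm at 8 N per mm, then bottoms hard. Handle torque rises 0.064 N m per mm (0.5 N m per rad) from touching, then steeply. 1.5 to 4 mm of travel past touching is firm; 6 mm is too much.
- rack: Blue plastic tube rack, 100 mm in its x, 120 in its y, 45 high, about 0.35 kg; origin: centre of its underside. Pale microtubes stand 11 mm above its top in two rows along each long side; the foot lands on the bare strip between. It is loose on the black deck, 60 mm above the bench, of a white mixer 200 x 220 mm, under a 24 mm wide bridge on two posts whose top is 150 mm above the bench.
- spare_end (a point): A point near one end of the T-handle's bar (38 mm from its screw axis, half-way up) on the identical but empty mixer; leave this one alone.

How it is judged:
At the end, for the whole second after the job is handed in: The handle is let go and the foot presses on the rack with more than 8 N, the rack stands upright (within 0.1 rad) within 15 mm of where it was, and the empty mixer's T-handle end is within 15 mm of where it was (contact force between foot and rack above 8 N and distance of each of rack, spare_end from where it was at the start of the episode below 0.015 m and angle between rack's own z axis and vertical below 0.1 rad); the robot touches nothing.
It fails at once if the clamp is overtightened: the foot presses the rack with more than 80 N (contact force between foot and rack above 80 N).
It fails at once if the T-handle of the empty mixer is turned (its end moves more than 15 mm) (distance of spare_end from where it was at the start of the episode above 0.015 m).
It also fails if it takes over 35 s, if anything falls off the work surface, if the arm or the gripper's body presses on something with over 40 N, if the wrist force passes 120 N, or if a joint passes its speed limit or range.

### The arm

A 6-joint arm with a two-finger parallel gripper is mounted at the origin on the work surface. World frame = base frame: x ahead of the robot, y to its left, z up, the work surface at z = 0. Lengths are in m, angles in rad, forces in N, time in s.
With the tool pointing down it reaches from about 0.15 to 0.775 m from the base axis. Payload 6.1 kg.
Tool frame: the origin (TCP) lies at the very end of the fingers, on their centre line; the grasp point (between the pads) lies 19 mm behind it (env.tcp_to_grasp is the distance from the TCP to the grasp point, in m); z points along the fingers, y is the line along which they close (so a half turn about z gives the same grasp; the last joint's range is limited). The gripper opens to 85 mm and grips with 20 to 120 N. Pads are 22 mm wide; open, the fingers measure 114 mm over their backs; the gripper's body (76 mm by 85 mm) begins 54 mm behind the grasp point. The pads swing forward as they close: fully open they stand 13 mm farther back than shut.
Start: joints at [-1.172, 0.126, -0.04, 1.405, 0, 1.571], TCP at [0.204, -0.484, 0.231] pointing down, gripper open.
Joint ranges: [-2.72, 2.72], [-0.95, 1.95], [-1.27, 1.35], [-1.78, 2.02], [-1.46, 1.47], [-3.14, 3.14]. Speed limits (rad/s): [2.39, 2.39, 3.01, 3.14, 3.14, 3.14].

### API

Orientations are given as a unit quaternion [w, x, y, z].
In Python, from workcell import monitor, capture, camera_model, ticket, nets, env gives the robot as it stands. The module is installed in compiled form; this text tells all that it offers.
- The arm moves only by the shell command python3 -m creep 'ROWS' [FORCE]. ROWS is JSON, one flat list of numbers, 7 for each row, row after row: the shift along the tool's x, y, z in mm, then the turn, a rotation vector about the tool's x, y, z in rad, then the finger opening in mm, from 0 to 85.4. A call has 1 to 8 rows; each row shifts and turns the commanded pose from where the row before left it, along the tool's axes as they then stand; what a row does not reach is not made up. A row lasts 1/8 s, in which the tool goes at most 62.5 mm and 10.7 degrees, less where a joint would pass 70% of its speed; a pose out of reach is approached as far as the arm can. A call is refused whole if a number of a shift passes 62.5 or a number of a turn 0.188, either way. A call with a gripper value outside its range is refused whole. The fingers move at their own pace and stop on an object; FORCE is the grip in N (left out, the last holds). Time passes only in rows, so rows that do not move let the fingers close. It gives the time, the measured TCP pose, the force, the opening and the grip force at its end, in the units of the state.
- monitor.get_state(): the state, without advancing time (a new reading comes with each control period).
- capture(name): name is "scene" or "top"; returns the picture (384x512x3 uint8, blue, green, red); there is no depth.
- camera_model(name): a dict with "fovy" (degrees; the focal length in pixels is half the picture's height over the tangent of half this angle, whatever the lens; pixels are square), "cx", "cy" (the principal point, pixels), "R" (3x3) and "t" (3): a world point X has camera coordinates R X + t. Camera axes: x right, y down, z forward; pixel columns grow to the right and rows downward; lengths in m; the calibration is good to about 2 mm. A picture is of the moment at which its call begins. camera_model takes no time and is no camera call.
- ticket.sign_off(): hands the job in; it is judged then, once.
Trained networks look in the newest picture that a camera, given by its name, has taken for a name from the list of things; names that differ only in an ending like _2 or _b are one class to them, and where a whole thing is asked for, a point or a joint stands for the part that bears it (a point fixed in the world has none). Each returns a list of dicts, best first, with "p" (0 to 1); they miss things now and then, are a little off and sometimes report something else, mostly with a low value. They report only what shows in the picture. A call takes as long as a camera call.
- nets.find_in(camera, label): "at" ([x, y, z] in m, in world coordinates, good to about 4 mm: the middle of the surface that is visible of it).
- nets.cut_out(camera, label): "pixels" (384x512 bool, what is visible of it).
The state is a dict: "time": time; "joints": joint angles; "dq": joint speeds; "joint_torque": joint torques, N m; "tool_pos": TCP position; "eef_rot": TCP orientation; "ft_force": force on the tool from outside, world axes, zero at the start; "ft_torque": the same for the moment, N m; "grip_width": finger opening in m; "finger_force": force on a finger pad.
Only numpy, scipy, OpenCV 4.12 (cv2) and the standard library are available. Lean on these libraries where they do the work, as an engineer would, in place of code of your own. Each camera call takes 0.05 s, during which the arm holds its last target. There are 200 camera calls.

## Working session

There is one attempt and no reset: what is moved stays moved. The work goes in short steps, Python scripts to look and compute and a shell command to move; the robot and the scene stay as the last step left them, time stands still between calls to the robot, and variables do not carry over. Pictures are saved under pics/ and viewed, at most 10 in all, crops included, and the job is handed in when it is done.

```bash
mkdir -p pics; python3 - <<'E'
from workcell import monitor,capture,camera_model,nets
import cv2
for c in("scene","top"):
    cv2.imwrite(f"pics/{c}0.png",capture(c)); m=camera_model(c); print(c,m)
    for l in("handle_grip","rack","foot"):
        for d in nets.find_in(c,l)[:3]: print(l,d)
s=monitor.get_state(); print(s)
E
```

```text
scene {'fovy': 51.80309916276155, 'cx': 254.40149968385956, 'cy': 192.41934242785683, 'R': array([[ 0.23061955,  0.97299459,  0.00980584],
       [ 0.56694282, -0.12617314, -0.81403696],
       [-0.79081632,  0.19329219, -0.58073029]]), 't': array([-0.125628  , -0.18655978,  1.36538136])}
handle_grip {'at': [0.6265, 0.1907, 0.2022], 'p': 0.82}
rack {'at': [0.6632, 0.1743, 0.1035], 'p': 0.63}
top {'fovy': 45.778452746251915, 'cx': 254.067748494357, 'cy': 185.06370224601358, 'R': array([[ 0.01896006, -0.99976489, -0.01052036],
       [-0.98729753, -0.0170614 , -0.15796361],
       [ 0.15774698,  0.01338173, -0.98738889]]), 't': array([-3.58676866e-04,  5.92569035e-01,  8.65192732e-01])}
handle_grip {'at': [0.6183, 0.1894, 0.2082], 'p': 0.78}
rack {'at': [0.5999, 0.1746, 0.1063], 'p': 0.57}
{'time': 0.4, 'joints': array([-1.17197479e+00,  1.25921586e-01, -3.97518831e-02,  1.40538421e+00,
       -5.37470519e-06,  1.57077204e+00]), 'dq': array([ 0.00020018, -0.00211824,  0.00188618, -0.00053738,  0.00073828,
       -0.00184932]), 'joint_torque': array([-1.63839331e-04, -4.35198176e+01,  3.52687025e+01,  4.51712811e-03,
       -4.91497428e-05, -1.30912898e-05]), 'tool_pos': array([ 0.20384793, -0.48373834,  0.23116109]), 'eef_rot': array([-1.27552431e-04,  9.80181056e-01,  1.98103712e-01, -2.85179849e-05]), 'ft_force': array([ 0.39446314,  0.53412301, -0.94376888]), 'ft_torque': array([ 0.01368942, -0.02224349,  0.00168398]), 'finger_force': 0.0, 'grip_width': 0.08557920018758977}
```

View pics/top0.png

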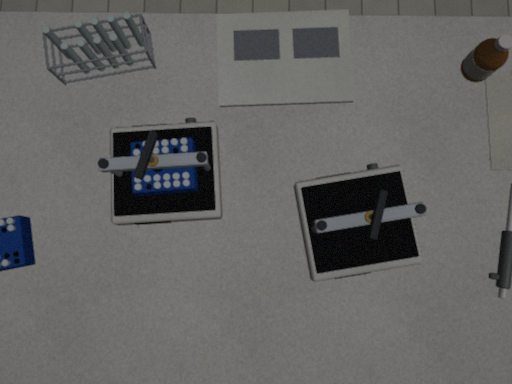

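View pics/scene0.png

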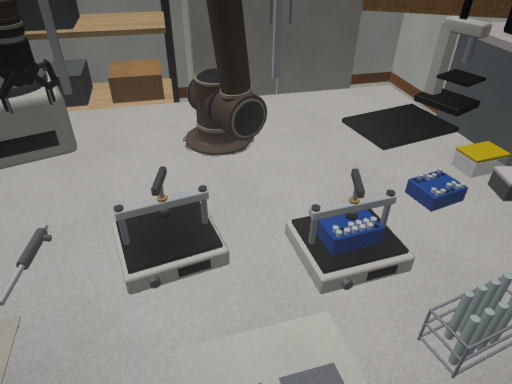

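The top picture shows the loaded mixer on the left, its handle bar running from about (153,132) to (139,177). The empty mixer is on the right, with its bar at about (378,215). Next I measure the loaded bar's axis and centre.

```bash
cat > h.py <<'E'
from workcell import monitor,capture,camera_model,nets
import numpy as np,cv2
from scipy.spatial.transform import Rotation as Ro
def ray(c,uv,z):
    m=camera_model(c);f=192/np.tan(np.radians(m["fovy"]/2))
    d=m["R"].T@np.array([(uv[0]-m["cx"])/f,(uv[1]-m["cy"])/f,1]);o=-m["R"].T@m["t"]
    return o+d*(z-o[2])/d[2]
def bar(c,z,lab="handle_grip"):
    capture(c);out=[]
    for d in nets.cut_out(c,lab)[:2]:
        v,u=np.nonzero(d["pixels"])
        P=np.array([ray(c,(a,b),z)[:2] for a,b in zip(u,v)])
        r=cv2.minAreaRect(P.astype(np.float32)*1000)
        w,V=np.linalg.eigh(np.cov(P.T));a=V[:,1]
        out.append((d["p"],len(u),P.mean(0).round(4),np.degrees(np.arctan2(a[1],a[0])).round(1),r,(u.mean(),v.mean())))
    return out
def st():
    s=monitor.get_state();q=s["eef_rot"];R=Ro.from_quat([q[1],q[2],q[3],q[0]]).as_matrix()
    return s,R
E
python3 - <<'E'
from h import *
for c,z in(("top",.204),("scene",.2)):
    for o in bar(c,z):print(c,o)
a,b=ray("top",(153,132),.204),ray("top",(139,177),.204);print(a,b,(a+b)/2)
s,R=st();print(R.round(3))
E
```

```text
top (0.84, 506, array([0.6144, 0.1899]), np.float64(164.9), ((614.6412353515625, 187.5610809326172), (22.908079147338867, 84.34883117675781), 74.39252471923828), (np.float64(146.36166007905138), np.float64(155.62450592885375)))
scene (0.72, 295, array([0.6305, 0.1878]), np.float64(158.1), ((628.167236328125, 189.70396423339844), (24.166383743286133, 113.45825958251953), 66.65597534179688), (np.float64(357.15593220338985), np.float64(184.86101694915254)))
[0.65537761 0.1809941  0.204     ] [0.57770026 0.20018168 0.204     ] [0.61653894 0.19058789 0.204     ]
[[ 0.922  0.388 -0.   ]
 [ 0.388 -0.922 -0.   ]
 [-0.     0.    -1.   ]]
```

```bash
python3 -m creep '[0,0,-45,0,0,0,60, 0,0,-45,0,0,0,60, 0,0,0,0,0,-0.18,60, 0,0,0,0,0,0,60]' 60; python3 -c "
from h import *
s,R=st();print(s['joints'].round(3),s['tool_pos'],R.round(3))
d=np.array([.616,.189])-s['tool_pos'][:2];print(R.T@[*d,0]*1000)"
```

```text
time: 1.1
tool_pos: [0.2039, -0.484, 0.3216]
eef_rot: [0.0, 0.959, 0.285, 0.0]
ft_force: [-0.2, -0.7, -0.2]
grip_width: 0.0601
finger_force: 0.0
[-1.172  0.145  0.181  1.606  0.     1.393] [ 0.20394344 -0.48398516  0.32162256] [[ 0.838  0.545  0.   ]
 [ 0.545 -0.838 -0.001]
 [-0.     0.001 -1.   ]]
[ 7.12459278e+02 -3.39265789e+02 -3.76013780e-01]
```

```bash
python3 -m creep '[50.9,-24.2,0,0,0,0,60, 50.9,-24.2,0,0,0,0,60, 50.9,-24.2,0,0,0,0,60, 50.9,-24.2,0,0,0,0,60, 50.9,-24.2,0,0,0,0,60, 50.9,-24.2,0,0,0,0,60, 50.9,-24.2,0,0,0,0,60, 50.9,-24.2,0,0,0,0,60]' && python3 -m creep '[50.9,-24.2,0,0,0,-0.0,60, 50.9,-24.2,0,0,0,0,60, 50.9,-24.2,0,0,0,0,60, 50.9,-24.2,0,0,0,0,60, 50.9,-24.2,0,0,0,0,60, 50.9,-24.2,0,0,0,0,60, 0,0,0,0,0,-0.17,60, 0,0,0,0,0,-0.17,60]' && python3 -m creep '[0,0,0,0,0,-0.18,60, 0,0,0,0,0,-0.18,60, 0,0,0,0,0,-0.18,60, 0,0,0,0,0,-0.18,60, 0,0,0,0,0,-0.18,60, 0,0,0,0,0,-0.18,60, 0,0,0,0,0,-0.18,60, 0,0,0,0,0,-0.18,60]' &&  python3 -m creep '[0,0,0,0,0,-0.18,60, 0,0,0,0,0,-0.18,60, 0,0,0,0,0,-0.164,60, 0,0,0,0,0,0,60]'; python3 - <<'E'
from h import *
s,R=st();print(s['joints'].round(3),s['tool_pos'],R.round(3))
d=np.array([.616,.189])-s['tool_pos'][:2];print(R.T@[*d,0]*1000,np.degrees(np.arctan2(R[1,0],R[0,0])))
im=[capture("top"),capture("scene")]
a=im[0][90:230,70:240];b=im[1][110:290,260:430]
cv2.imwrite("pics/n1.png",np.hstack([cv2.resize(x,(400,400)) for x in(a,b)]))
E
```

```text
time: 2.1
tool_pos: [0.4391, -0.0972, 0.3206]
eef_rot: [-0.0, 0.959, 0.284, -0.0]
ft_force: [0.5, -0.9, 0.0]
grip_width: 0.0599
finger_force: 0.0
time: 3.1
tool_pos: [0.6152, 0.1906, 0.3192]
eef_rot: [-0.0, 0.896, 0.445, -0.002]
ft_force: [-0.1, -0.8, 1.0]
grip_width: 0.0598
finger_force: 0.0
time: 4.1
tool_pos: [0.6148, 0.1895, 0.3202]
eef_rot: [-0.001, 0.381, 0.925, -0.001]
ft_force: [-0.4, -0.4, 0.1]
grip_width: 0.0599
finger_force: 0.0
time: 4.6
tool_pos: [0.6149, 0.1896, 0.3204]
eef_rot: [-0.001, 0.131, 0.991, -0.0]
ft_force: [-0.0, -0.5, -0.4]
grip_width: 0.0603
finger_force: 0.0
[0.299 0.396 0.509 1.686 0.    0.562] [0.61487845 0.18957926 0.32039041] [[-0.966  0.26  -0.001]
 [ 0.26   0.966 -0.   ]
 [ 0.001 -0.001 -1.   ]]
[-1.23363682 -0.26748123 -0.00141828] 164.91823534347336
```

View pics/n1.png

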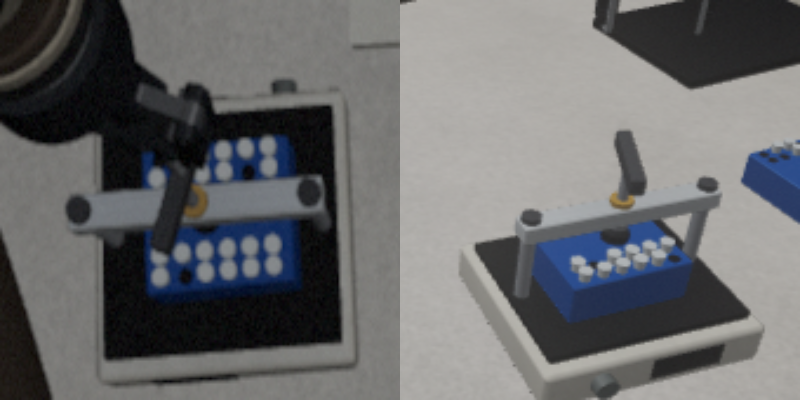

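The top crop shows the gripper up and to the left of the bar, and the scene crop doesn't show the gripper at all. I'll project the TCP and handle into both views before going lower.

```bash
python3 - <<'E'
from h import *
s,R=st()
for c in("top","scene"):
    m=camera_model(c);f=192/np.tan(np.radians(m["fovy"]/2))
    for X in (s['tool_pos'],[.616,.189,.197],[.616,.189,.15]):
        p=m["R"]@np.array(X)+m["t"];print(c,X,p[:2]/p[2]*f+[m["cx"],m["cy"]])
im=[capture("top"),capture("scene")]
cv2.imwrite("pics/n2.png",cv2.resize(np.hstack(im),(800,300)))
E
```

```text
top [0.61493761 0.1895776  0.32071326] [126.6292571  137.02838033]
top [0.616, 0.189, 0.197] [147.98373878 155.57764136]
top [0.616, 0.189, 0.15] [154.28641102 161.38661174]
scene [0.61493761 0.1895776  0.32071326] [364.8581373  125.79713185]
scene [0.616, 0.189, 0.197] [354.31860511 181.78105266]
scene [0.616, 0.189, 0.15] [350.80340947 200.40889849]
```

View pics/n2.png

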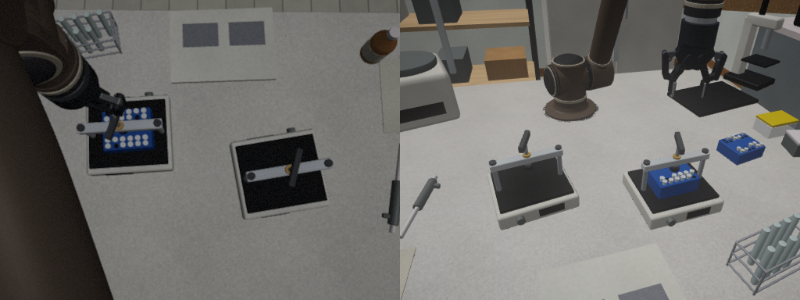

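```bash
python3 - <<'E'
from h import *
im=capture("scene")[40:210,300:500]
cv2.imwrite("pics/n3.png",cv2.resize(im,(800,680))[:600])
E
```

```text
(no output)
```

View pics/n3.png

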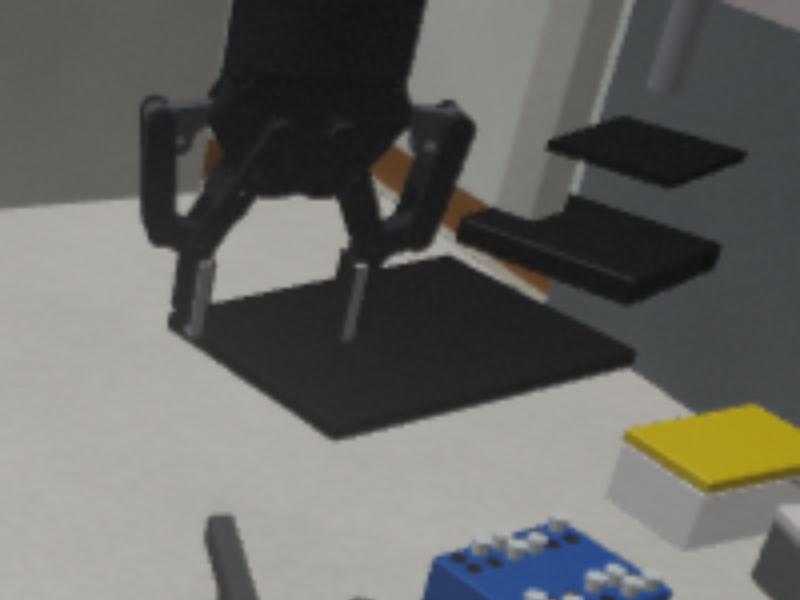

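The close crop puts the fingertips at about (349,122) and (389,124) in scene pixels, which agrees with the projected TCP of (365,126). The calibration therefore holds. I go down and close on the bar.

```bash
python3 -m creep '[-2.5,2.2,45,0,0,0,60, 0,0,45,0,0,0,60, 0,0,30,0,0,0,60, 0,0,21,0,0,0,60, 0,0,0,0,0,0,60]' 60 && python3 -m creep '[0,0,0,0,0,0,10, 0,0,0,0,0,0,10, 0,0,0,0,0,0,10, 0,0,0,0,0,0,10]' 60; python3 - <<'E'
from h import *
s,R=st();print(s['tool_pos'],s['joints'].round(3),"Ftool",R.T@s['ft_force'],"T",s['ft_torque'])
im=[capture("top"),capture("scene")]
a=im[0][100:220,80:240];b=im[1][110:230,290:450]
cv2.imwrite("pics/n4.png",np.hstack([cv2.resize(x,(400,300)) for x in(a,b)]))
E
```

```text
time: 5.48
tool_pos: [0.617, 0.1908, 0.1784]
eef_rot: [-0.002, 0.13, 0.992, -0.001]
ft_force: [0.6, -0.2, 0.5]
grip_width: 0.06
finger_force: 0.0
time: 5.98
tool_pos: [0.6191, 0.1928, 0.1819]
eef_rot: [0.001, 0.129, 0.992, 0.002]
ft_force: [1.0, 5.2, 2.3]
grip_width: 0.0131
finger_force: 59.1
[0.61907064 0.1928261  0.18193275] [0.301 0.363 0.156 1.36  0.002 0.559] Ftool [ 0.3823318   5.30195806 -2.27700985] T [ 0.87165274 -0.2359074   0.0121263 ]
```

View pics/n4.png

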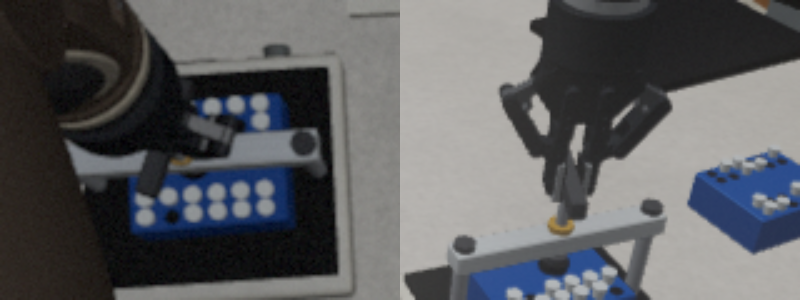

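The bar is gripped: width 13 mm, force 59 N. I centre the tool, raise the grip force, and start turning.

```bash
cat > r.py <<'E'
from h import *
s,R=st();print("yaw",np.arctan2(R[1,0],R[0,0]).round(4),"T",s['ft_torque'].round(3),"F",s['ft_force'].round(1),"p",s['tool_pos'].round(4),"j6",s['joints'][5].round(3),"tq6",s['joint_torque'][5].round(3),s['grip_width'].round(4))
E
python3 -m creep '[0,2,0,0,0,0,10, 0,0,0,0,0,0,10]' 90 >/dev/null; python3 r.py
for i in 1; do python3 -m creep '[0,0,0,0,0,0.1,10]' >/dev/null; python3 r.py
python3 -m creep '[0,0,0,0,0,0.1,10]' >/dev/null; python3 r.py
python3 -m creep '[0,0,0,0,0,0.05,10]' >/dev/null; python3 r.py
python3 -m creep '[0,0,0,0,0,0.05,10]' >/dev/null; python3 r.py;
python3 -m creep '[0,0,0,0,0,0,10]' >/dev/null; python3 r.py; done
```

```text
Traceback (most recent call last):
  File "r.py", line 2, in <module>
    s,R=st();print("yaw",np.arctan2(R[1,0],R[0,0]).round(4),"T",s['ft_torque'].round(3),"F",s['ft_force'].round(1),"p",s['tool_pos'].round(4),"j6",s['joints'][5].round(3),"tq6",s['joint_torque'][5].round(3),s['grip_width'].round(4))
                                                                                                                                                                                                               ^^^^^^^^^^^^^^^^^^^^^
AttributeError: 'float' object has no attribute 'round'
Traceback (most recent call last):
  File "r.py", line 2, in <module>
    s,R=st();print("yaw",np.arctan2(R[1,0],R[0,0]).round(4),"T",s['ft_torque'].round(3),"F",s['ft_force'].round(1),"p",s['tool_pos'].round(4),"j6",s['joints'][5].round(3),"tq6",s['joint_torque'][5].round(3),s['grip_width'].round(4))
                                                                                                                                                                                                               ^^
[... 1727 characters left out ...]
                                   ^^^^^^^^^^^^^^^^^^^^^
AttributeError: 'float' object has no attribute 'round'
Traceback (most recent call last):
  File "r.py", line 2, in <module>
    s,R=st();print("yaw",np.arctan2(R[1,0],R[0,0]).round(4),"T",s['ft_torque'].round(3),"F",s['ft_force'].round(1),"p",s['tool_pos'].round(4),"j6",s['joints'][5].round(3),"tq6",s['joint_torque'][5].round(3),s['grip_width'].round(4))
                                                                                                                                                                                                               ^^^^^^^^^^^^^^^^^^^^^
AttributeError: 'float' object has no attribute 'round'
```

```bash
sed -i "s/s\['grip_width'\].round(4)/s['grip_width'],s['time']/" r.py
python3 r.py
python3 -m creep '[0,0,0,0,0,0.05,10]' >/dev/null; python3 r.py
python3 -m creep '[0,0,0,0,0,0.05,10]' >/dev/null; python3 r.py
python3 -m creep '[0,0,0,0,0,0.05,10]' >/dev/null; python3 r.py
```

```text
yaw 2.582 T [-0.116  0.138 -0.087] F [-0.3  1.1  5.4] p [0.6192 0.1931 0.182 ] j6 0.862 tq6 0.025 0.01212894662967152 6.95
yaw 2.5318 T [-0.104  0.139  0.209] F [ 1.5 -0.   5.4] p [0.6192 0.1931 0.182 ] j6 0.912 tq6 -0.289 0.012561682762608039 7.075
yaw 2.4815 T [-0.036  0.088  0.225] F [-0.3 -0.   6.1] p [0.6192 0.1932 0.182 ] j6 0.963 tq6 -0.168 0.011929258128390291 7.2
yaw 2.4314 T [-0.013  0.08   0.3  ] F [-0.5 -0.5  5.9] p [0.6192 0.1932 0.182 ] j6 1.013 tq6 -0.166 0.012295897979117095 7.325
```

```bash

python3 -m creep '[0,0,0,0,0,0.05,10]' >/dev/null; python3 r.py
python3 -m creep '[0,0,0,0,0,0.05,10]' >/dev/null; python3 r.py
python3 -m creep '[0,0,0,0,0,0.05,10]' >/dev/null; python3 r.py
python3 -m creep '[0,0,0,0,0,0.05,10]' >/dev/null; python3 r.py
```

```text
yaw 2.3815 T [-0.046  0.099  0.257] F [ 0.3 -0.4  5.1] p [0.6193 0.1932 0.182 ] j6 1.063 tq6 -0.165 0.012123372887294093 7.45
yaw 2.3315 T [-0.009  0.082  0.308] F [0.3 0.7 5.7] p [0.6193 0.1932 0.182 ] j6 1.113 tq6 -0.14 0.012238192416809452 7.575
yaw 2.2816 T [-0.027  0.061  0.35 ] F [0.3 0.9 5.5] p [0.6193 0.1932 0.182 ] j6 1.163 tq6 -0.116 0.01237922979659754 7.7
yaw 2.2317 T [0.028 0.017 0.347] F [1.2 0.5 5.6] p [0.6193 0.1933 0.182 ] j6 1.213 tq6 -0.093 0.012238982868610396 7.825
```

The joint-6 torque stays flat until yaw 2.38, then rises at exactly 0.5 N m/rad. The foot touched there and is now about 1.2 mm past. Four more steps bring it to about 2.8 mm.

```bash

python3 -m creep '[0,0,0,0,0,0.05,10]' >/dev/null; python3 r.py
python3 -m creep '[0,0,0,0,0,0.05,10]' >/dev/null; python3 r.py
python3 -m creep '[0,0,0,0,0,0.05,10]' >/dev/null; python3 r.py
python3 -m creep '[0,0,0,0,0,0.05,10]' >/dev/null; python3 r.py
python3 -m creep '[0,0,0,0,0,0,10]' >/dev/null; python3 r.py
```

```text
yaw 2.1817 T [0.072 0.033 0.353] F [1.6 1.4 5. ] p [0.6193 0.1933 0.182 ] j6 1.262 tq6 -0.069 0.012074584531930355 7.95
yaw 2.1318 T [ 0.119 -0.016  0.29 ] F [1.  1.1 5.3] p [0.6194 0.1933 0.182 ] j6 1.312 tq6 -0.045 0.012300282456458245 8.075
yaw 2.0819 T [ 0.033 -0.079  0.447] F [1.4 0.5 5. ] p [0.6194 0.1934 0.182 ] j6 1.362 tq6 -0.021 0.012460560641657823 8.2
yaw 2.0319 T [ 0.105 -0.111  0.397] F [1.3 1.4 5.1] p [0.6194 0.1934 0.182 ] j6 1.412 tq6 0.002 0.012575626796437448 8.325
yaw 2.0326 T [ 0.099 -0.055  0.082] F [1.1 1.  5.7] p [0.6195 0.1934 0.182 ] j6 1.412 tq6 0.193 0.012027313528869758 8.45
```

```bash
python3 -m creep '[0,0,0,0,0,0,50, 0,0,0,0,0,0,50, 0,0,0,0,0,0,50, 0,0,0,0,0,0,50]' && python3 -m creep '[0,0,-20,0,0,0,50, 0,0,-40,0,0,0,50, 0,0,-40,0,0,0,50, 0,0,-30,0,0,0,50, 0,0,0,0,0,0,50]'; python3 - <<'E'
from h import *
im=[capture("top"),capture("scene")]
a=im[0][90:230,70:240];b=im[1][110:290,260:430]
cv2.imwrite("pics/n5.png",np.hstack([cv2.resize(x,(400,400)) for x in(a,b)]))
E
```

```text
time: 8.95
tool_pos: [0.6184, 0.193, 0.1801]
eef_rot: [-0.0, 0.526, 0.85, -0.0]
ft_force: [0.4, 0.1, 1.1]
grip_width: 0.0498
finger_force: 0.0
time: 9.57
tool_pos: [0.6194, 0.1933, 0.313]
eef_rot: [0.002, 0.526, 0.85, 0.002]
ft_force: [-0.2, -0.9, -0.1]
grip_width: 0.0502
finger_force: 0.0
```

View pics/n5.png

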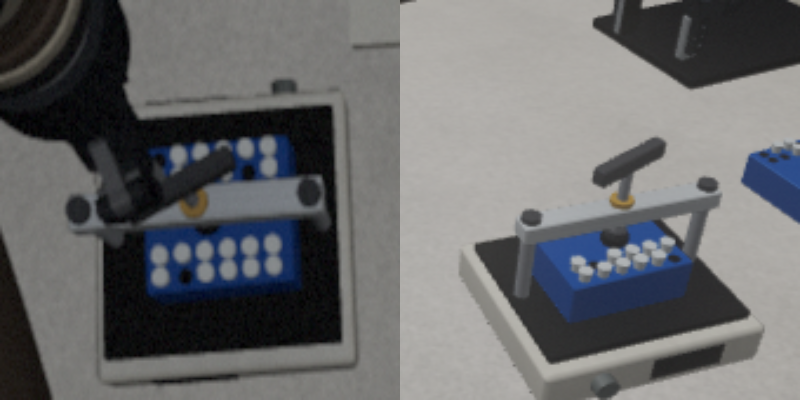

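The bar has turned about 48° clockwise (in the top crop it now runs from about (135,215) to (230,160)). The rack hasn't moved, the foot is on it, and the gripper is clear.

```bash
python3 -c "
from workcell import ticket;print(ticket.sign_off())"
```

```text
the job is handed in; nothing more can be done
None
```

I turned the loaded mixer's T-handle clockwise to about 2.8 mm past touching (about 22 N on the rack by the given spring rate), let go and handed the job in; the rack looked unmoved, I never touched the empty mixer, and no verdict was shown.

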